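# Refit the burner head and control knob of a gas ring and hold the knob in for lighting

## Robot

A 6-joint arm with a two-finger parallel gripper is mounted at the origin on a cart in front of the work surface, level with it; the furniture and walls round the work are solid. World frame = base frame: x ahead of the robot, y to its left, z up, the work surface at z = 0. Lengths are in m, angles in degrees, forces in N, time in s.
With the tool pointing down it reaches from about 0.35 to 0.875 m from the base axis. Payload 4.2 kg.
Tool frame: the origin (TCP) lies on the centre line of the jaws, within the pads' length; the fingertips stand 19 mm ahead of it and the grasp point (between the pads) is the TCP; z points along the fingers, y is the line along which they close (so a half turn about z gives the same grasp; the last joint's range is limited). The gripper opens to 87 mm and grips with 3 to 60 N. Pads are 19 mm wide; open, the fingers measure 117 mm over their backs; the gripper's body (75 mm by 190 mm) begins 51 mm behind the grasp point.
Start: joints at [79.332, 22.042, 0.453, 0, -68.411, -14.817], TCP at [0.269, 0.564, 0.206] pointing down, gripper open.
Joint ranges: [-179.83, 179.83], [-69.29, 118.12], [-61.27, 80.66], [-181.25, 117.63], [-171.15, -9.14], [-177.46, 177.46]. Speed limits (degrees/s): [159.86, 159.86, 180, 180, 180, 180].

## Interface

Orientations are given as a 3x3 rotation matrix whose columns are the frame's x, y, z axes.
In Python, from station import sense, capture, finish_job, search_frame, masks_of gives the robot as it stands.
- The arm moves only by the tool drive_tool, never from a script. Its argument "rows" is a list of rows, each a list of 7 numbers: the opening in per cent of the stroke, from 0 (shut) to 100 (fully open), then the shift along the world's x, y, z in mm, then the turn, a rotation vector about the world's x, y, z in rad. In form: [[fingers, dx, dy, dz, wx, wy, wz], ...]. A call has 1 to 5 rows; each row shifts and turns the commanded pose from where the row before left it; what a row does not reach is not made up. A row lasts 1/12 s, in which the tool goes at most 41.7 mm and 7.16 degrees, less where a joint would pass 70% of its speed; a pose out of reach is approached as far as the arm can. A call is refused whole if a number of a shift passes 41.7 or a number of a turn 0.125, either way. A call with a gripper value outside its range is refused whole. The fingers move at their own pace and stop on an object; the grip force is fixed at half the most. Time passes only in rows, so rows that do not move let the fingers close. It gives the time, the measured TCP pose, the force, the opening and the grip force at its end, in the units of the state.
- sense(): the state, without advancing time (a new reading comes with each control period).
- capture(name): name is "scene" or "side" or "wrist"; returns a dict with "frame" (400x640x3 uint8, red, green, blue), "z_map" (400x640 float32, m along the optical axis (not along the pixel's ray), 0 where there is no reading), "fx", "fy", "cx", "cy" (pixels), "R" (3x3) and "t" (3): a world point X has camera coordinates R X + t; the wrist camera has in their place "T_tool_cam" (4x4, takes a point from camera to tool coordinates, whose origin is the TCP and whose axes are the flange's). Camera axes: x right, y down, z forward; pixel columns grow to the right and rows downward; lengths in m; the calibration is good to about 2 mm. A picture is of the moment at which its call begins: read the wrist's pose just before it.
- finish_job(): hands the job in; it is judged then, once.
Trained networks look in a picture, given as the dict that the camera call returned (one of the last four; its "shot" number tells which), for a name from the list of things; names that differ only in an ending like _2 or _b are one class to them, and where a whole thing is asked for, a point or a joint stands for the part that bears it (a point fixed in the world has none). Each returns a list of dicts, best first, with "p" (0 to 1); they miss things now and then, are a little off and sometimes report something else, mostly with a low value. They report only what shows in the picture. A call takes as long as a camera call. They do not tell look-alikes from the thing itself.
- search_frame(label, picture): "xy" ([column, row] in pixels, amid what is visible of it).
- masks_of(label, picture): "region" (400x640 bool, what is visible of it) and "xy" ([column, row] in pixels, amid what is visible of it).
The state is a dict: "time_s": time; "joints": joint angles; "joint_velocities": joint speeds; "effort": joint torques, N m; "tcp_pos": TCP position; "ee_rot": TCP orientation; "wrist_force": force on the tool from outside, world axes, zero at the start; "moment": the same for the moment, N m; "gripper_width": opening from 0.0 (shut) to 1.0 (fully open); "gripper_force": force on a finger pad.
Only numpy, scipy, OpenCV 4.12 (cv2) and the standard library are available. Lean on these libraries where they do the work, as an engineer would, in place of code of your own. Each camera call takes 0.05 s, during which the arm holds its last target. There are 200 camera calls.

## Task

The table-top gas ring has been cleaned: set its burner head down into the burner's neck so that it sits fully home and level, then push the control knob fully onto the D-shaped valve spindle. Press the knob well in against its spring and, keeping it pressed in, turn it anticlockwise to its full-flame stop, as for lighting; finish while still gripping the knob and holding it pressed in at the stop. Leave the spice jar, mill, mug and matchbox where they stand.

Things in the scene. Friction and masses are not known exactly. Their poses are not given: they have to be found in the camera images.
- stove: Table-top gas ring, fixed: flat white box 260 mm deep (x, away from the robot at yaw 0), 200 wide (y), top plate 65 mm above the worktop; origin under its middle, on the worktop. At x = +45 mm the burner's neck, inside a dark wire pan support 152 mm square, top 108 mm above the worktop, four diagonal prongs ending 61 mm from the burner's axis. At x = -98 mm, at the front, the valve spindle
- burner_seat (a point): Centre of the rim of the burner's neck, 85 mm above the worktop; z up. The neck is an aluminium tube 43 mm across outside, bore 33 mm, straight and 20 mm deep, standing 20 mm above the top plate
- burner_head: Mushroom-shaped burner head, about 0.1 to 0.17 kg: dark-topped disc 56 mm across, 14 thick, on a tapered aluminium spigot 18 mm long, 24 mm across at the foot, 31 under the disc. Stands upright on its spigot. Origin at the centre of the spigot's foot; z up; disc 18 to 32 mm above it; round, yaw is free. Home: spigot in the bore, disc on the rim, origin 18 mm below burner_seat
- spindle_tip (a point): Centre of the spindle's upper end, 86 mm above the worktop (21 above the top plate) when not pressed; moves and turns with the spindle. The brass spindle is 14 mm across with one deep flat, 2.5 mm from its axis, on this point's +x side; its last 1.5 mm taper. z up. With the valve off, this x axis is the stove's x axis
- spindle (a joint): How far the spindle is pressed in, m: 0 out, 0.006 at its stop. A spring pushes it out: about 4 N to start, 8.5 N at the stop
- valve (a joint): Turn of the spindle, rad: 0 off (as at the start), growing anticlockwise seen from above to the full-flame stop at 1.15. It stays where it is left; friction about 0.07 N m. As on any such gas valve, turn it only while it is pressed in. A small spot on the top plate marks off, a larger one full flame
- knob: Grey knob, 35 g, 34 mm high, standing on its underside: round skirt 42 mm across, 15 high; on it, from 15 to 34 mm height, a grip bar 16 mm wide (y), 42 long (x from -18.5 to +23.5), narrowing from x = 13 to a 5 mm nose at +x, dark line on top. Origin: centre of the underside; z up. Fully on: origin 13 mm below spindle_tip, 8 mm above the top plate until pressed in
- knob_nose (a point): Tip of the knob's nose, 23.5 mm along the knob's +x from its axis, 25 mm above its underside. The knob's socket, in its underside, is 13 mm deep: a 15.4 mm hole with a flat 3.2 mm from the axis on the nose side. It fits only with the knob's +x along the spindle's +x; free play 0.1 to 0.2 rad either way, which is also the backlash when turning
- spice_jar: Bystander: clear jar with white cap, 46 mm across, 108 mm high, behind the gas ring; origin at its foot
- salt_mill: Bystander: glass mill with a grey top, 44 mm across, 90 mm high, behind the gas ring; origin at its foot
- mug: Bystander: white mug, 89 mm high, behind the gas ring; origin at its foot
- matchbox: Bystander: matchbox 36x53x15 mm lying near the worktop's front edge on the right; origin at its underside
Mind the look-alikes: they are no part of the job. Leave any red or yellow look-alike of the knob alone.

How it is judged (in metres and radians):
On the way, in this order (a step that is already met when the one before it is completed fails the run):
1. the burner head sits home and level in the burner's neck (horizontal distance between burner_head and burner_seat below 0.003 m and z of burner_head in the frame of burner_seat below -0.0162 m and angle between burner_head's own z axis and vertical below 0.06 rad and contact force between the fingers and burner_head below 0.1 N), for 0.2 s.
2. the knob is fully on the spindle, nose matched to the flat, and pressed in with the valve still off (horizontal distance between knob and spindle_tip below 0.003 m and z of knob in the frame of spindle_tip below -0.0115 m and x of knob_nose in the frame of spindle_tip above 0.0205 m and value of joint spindle above 0.003 m and value of joint valve below 0.5 rad), for 0.05 s.
At the end, for the whole second after the job is handed in: Burner head free, within 3 mm of the neck's axis, disc within 2 mm of the rim, tilt under 0.06 rad. Knob within 1.5 mm of fully on and 3 mm of the axis, nose to the flat, gripped (over 2 N), spindle pressed in over 3 of its 6 mm, valve beyond 1.0 of 1.15 rad (horizontal distance between burner_head and burner_seat below 0.003 m and z of burner_head in the frame of burner_seat below -0.0162 m and angle between burner_head's own z axis and vertical below 0.06 rad and contact force between the arm and burner_head below 0.1 N and horizontal distance between knob and spindle_tip below 0.003 m and z of knob in the frame of spindle_tip below -0.0115 m and x of knob_nose in the frame of spindle_tip above 0.0205 m and angle between knob's own z axis and vertical below 0.12 rad and value of joint spindle above 0.003 m and value of joint valve above 1 rad and contact force between the fingers and knob above 2 N); the arm keeps its last pose, push and grip.
It fails at once if the valve is turned while the spindle is not pressed in (value of joint valve above 0.4 rad and value of joint spindle below 0.0012 m).
It fails at once if the spice jar, mill, mug or matchbox is moved (distance of any of spice_jar, salt_mill, mug, matchbox from where it was at the start of the episode above 0.02 m).
It also fails if it takes over 69 s, if anything falls off the work surface, if the arm or the gripper's body presses on something with over 40 N, if the wrist force passes 120 N, or if a joint passes its speed limit or range.

## Working session

There is one attempt and no reset: what is moved stays moved. The work goes in short steps, Python scripts to look and compute and a tool call to move; the robot and the scene stay as the last step left them, time stands still between calls to the robot, and variables do not carry over. Pictures are saved under pics/ and viewed, at most 11 in all, crops included, and the job is handed in when it is done.

Besides the shell and the picture viewer there is one more tool, called after "Emit:" as name(argument=value, ...), one argument or row to a line, values as JSON. drive_tool: Moves the arm, as the interface text tells. Its arguments: {"type":"object","properties":{"rows":{"type":"array"}},"required":["rows"]}

```bash
mkdir -p pics; cat > h.py <<'E'
import numpy as np, cv2
from station import sense, capture, finish_job, search_frame, masks_of
def w2c(p):
    if 'R' in p: return np.array(p['R']),np.array(p['t'])
def cam_to_world(p,s=None):
    if 'R' in p:
        R=np.array(p['R']);t=np.array(p['t']);return R.T,-R.T@t
    T=np.array(p['T_tool_cam']);Rt=np.array(s['ee_rot']);return Rt@T[:3,:3],Rt@T[:3,3]+np.array(s['tcp_pos'])
def ray(p,uv,z,s=None):
    "intersect pixel ray with plane z"
    A,o=cam_to_world(p,s);d=A@np.array([(uv[0]-p['cx'])/p['fx'],(uv[1]-p['cy'])/p['fy'],1]);return o+d*(z-o[2])/d[2]
def cloud(p,m,s=None):
    v,u=np.nonzero(m&(p['z_map']>0));z=p['z_map'][v,u];A,o=cam_to_world(p,s)
    return np.c_[(u-p['cx'])/p['fx']*z,(v-p['cy'])/p['fy']*z,z]@A.T+o
def proj(p,X,s=None):
    A,o=cam_to_world(p,s);c=A.T@(np.array(X)-o);return np.array([c[0]/c[2]*p['fx']+p['cx'],c[1]/c[2]*p['fy']+p['cy']])
def save(n,img): cv2.imwrite('pics/'+n,cv2.cvtColor(img,cv2.COLOR_RGB2BGR))
E
python3 - <<'E'
from h import *
np.set_printoptions(precision=4,suppress=True)
print(sense())
for c in ['scene','side']:
    p=capture(c); save(c+'.png',p['frame'])
    A,o=cam_to_world(p);print(c,o,A[:,2])
    for l in ['stove','burner_head','knob','spindle_tip','matchbox','mug']:
        for r in masks_of(l,p)[:4]:
            X=cloud(p,r['region']); print(l,round(r['p'],2),np.round(r['xy']),r['region'].sum(), np.median(X,0) if len(X) else '', X.max(0) if len(X) else '')
E
```

```text
{'time_s': 0.0, 'joints': array([ 79.3326,  22.0892,   0.3796,  -0.0266, -68.4093, -14.8171]), 'joint_velocities': array([ 0.0162, -0.0899,  0.0454, -0.0006, -0.1181,  0.0439]), 'effort': array([ -0.0002, -39.0666,  18.7407,   4.2201,   0.011 ,  -0.0002]), 'tcp_pos': array([0.2686, 0.5636, 0.2054]), 'ee_rot': array([[ 0.9026, -0.4304, -0.0008],
       [-0.4304, -0.9026, -0.002 ],
       [ 0.0001,  0.0021, -1.    ]]), 'wrist_force': array([-0.9376,  0.3853, -0.5807]), 'moment': array([ 0.0091, -0.0246,  0.0092]), 'gripper_force': 0.0, 'gripper_width': 1.002489467477399}
scene [ 0.035  -0.6171  0.5025] [ 0.6328  0.6072 -0.4805]
stove 0.77 [280. 209.] 7450 [ 0.5332 -0.036   0.0633] [0.8226 0.4024 0.1074]
burner_head 0.75 [391. 251.] 440 [ 0.6107 -0.2643  0.0297] [ 0.6436 -0.2326  0.0333]
burner_head 0.26 [379. 191.] 1550 [ 0.7606 -0.1281  0.0553] [0.8816 0.0124 0.0888]
knob 0.62 [327. 282.] 435 [ 0.4611 -0.2283  0.0142] [ 0.5034 -0.2027  0.0348]
knob 0.58 [255. 286.] 526 [ 0.3582 -0.1439  0.018 ] [ 0.3797 -0.1225  0.035 ]
knob 0.55 [331. 250.] 352 [ 0.5479 -0.1702  0.0141] [ 0.5749 -0.1
[... 633 characters left out ...]
35. 251.] 408 [ 0.6202 -0.275   0.029 ] [ 0.6463 -0.243   0.0315]
burner_head 0.35 [272. 243.] 356 [ 0.4758 -0.2338  0.0157] [ 0.493  -0.1931  0.0329]
knob 0.77 [230. 224.] 244 [ 0.3677 -0.1516  0.0137] [ 0.3857 -0.1254  0.0328]
knob 0.77 [355. 233.] 228 [ 0.656  -0.1757  0.0125] [ 0.6747 -0.1478  0.0331]
knob 0.7 [244. 208.] 231 [ 0.3689 -0.0538  0.0151] [ 0.3869 -0.0314  0.0322]
knob 0.65 [310. 231.] 276 [ 0.5589 -0.1766  0.0145] [ 0.5763 -0.1465  0.0338]
matchbox 0.58 [270. 240.] 375 [ 0.4755 -0.2334  0.016 ] [ 0.493  -0.1502  0.033 ]
matchbox 0.56 [208. 252.] 372 [ 0.3478 -0.2607  0.0125] [ 0.3635 -0.1966  0.0149]
mug 0.64 [405. 213.] 1557 [ 0.7803 -0.1467  0.0579] [0.8636 0.0414 0.0869]
```

```bash
python3 - <<'E'
import cv2
a=cv2.imread('pics/scene.png')[130:370,170:460];cv2.imwrite('pics/scene_c.png',cv2.resize(a,None,fx=2.5,fy=2.5,interpolation=cv2.INTER_CUBIC))
E
```

```text
(no output)
```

View pics/scene_c.png

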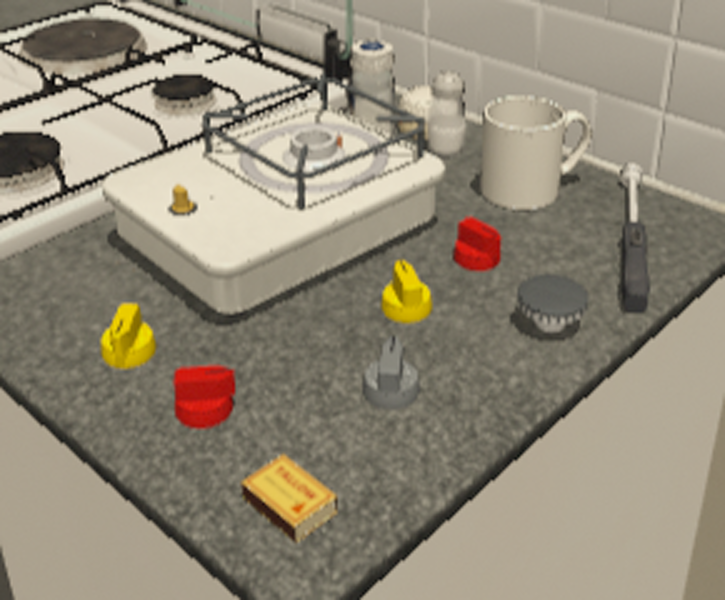

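The grey knob is at scene pixel (327,282). The two yellow ones are at (255,286) and (331,250), and the red ones near (250,288) and (362,229). Only the grey one fits. The burner head is at (391,251) and the spindle at (242,210). I'll go above the stove and look with the wrist camera.

Emit:
drive_tool(
  rows=[
    [100,14,-34,14,0,0,0.1],
    [100,14,-34,14,0,0,0.1],
    [100,14,-34,14,0,0,0.1],
    [100,14,-34,14,0,0,0.1],
    [100,14,-34,14,0,0,0.04],
  ],
)

```text
time_s: 1.12
tcp_pos: [0.3392, 0.3925, 0.2772]
ee_rot: [[1.0, -0.0, 0.0], [-0.0, -1.0, 0.0], [0.0, -0.0, -1.0]]
wrist_force: [1.0, -0.9, 0.7]
gripper_width: 0.997
gripper_force: 0.0
```

Emit:
drive_tool(
  rows=[
    [100,14,-35,14,0,0,0],
    [100,14,-35,14,0,0,0],
    [100,14,-35,14,0,0,0],
    [100,14,-35,0,0,0,0],
    [100,14,-35,0,0,0,0],
  ],
)

```text
time_s: 1.53
tcp_pos: [0.4094, 0.2177, 0.3199]
ee_rot: [[1.0, -0.004, 0.002], [-0.004, -1.0, 0.002], [0.002, -0.002, -1.0]]
wrist_force: [0.1, 0.5, -1.5]
gripper_width: 1.0
gripper_force: 0.0
```

Emit:
drive_tool(
  rows=[
    [100,14,-38,5,0,0,0],
    [100,14,-38,5,0,0,0],
    [100,14,-38,5,0,0,0],
    [100,14,-38,5,0,0,0],
    [100,14,-38,5,0,0,0],
  ],
)

```text
time_s: 1.95
tcp_pos: [0.479, 0.0272, 0.3442]
ee_rot: [[1.0, -0.004, 0.001], [-0.004, -1.0, 0.001], [0.001, -0.001, -1.0]]
wrist_force: [0.8, 0.8, 0.6]
gripper_width: 1.001
gripper_force: 0.0
```

```bash
python3 - <<'E'
from h import *
np.set_printoptions(precision=4,suppress=True)
s=sense();print(s['time_s'],s['tcp_pos'],s['ee_rot'])
p=capture('wrist');save('w1.png',p['frame']);np.savez('w1.npz',s=s['tcp_pos'])
A,o=cam_to_world(p,s);print(o,A[:,2],A[:,0],p['fx'])
for l in ['stove','burner_head','knob','spindle_tip']:
    for r in masks_of(l,p)[:4]:
        X=cloud(p,r['region'],s); print(l,round(r['p'],2),np.round(r['xy']),r['region'].sum(), np.median(X,0) if len(X) else '', X.max(0) if len(X) else '')
E
```

```text
1.95 [0.479  0.0272 0.3442] [[ 1.     -0.0045  0.0012]
 [-0.0045 -1.      0.0005]
 [ 0.0012 -0.0005 -1.    ]]
[0.5587 0.027  0.5221] [-0.2927  0.0011 -0.9562] [-0.0032 -1.     -0.0002] 339.03211977289675
stove 0.91 [344.  89.] 28985 [0.5667 0.0048 0.065 ] [0.6695 0.1253 0.1096]
burner_head 0.78 [538.  46.] 1552 [ 0.6206 -0.2565  0.0312] [ 0.6476 -0.2317  0.0347]
burner_head 0.74 [494. 232.] 849 [ 0.3461 -0.2465  0.0147] [ 0.3632 -0.2217  0.0177]
knob 0.95 [369. 223.] 584 [ 0.3715 -0.0386  0.0171] [ 0.3867 -0.0188  0.0357]
knob 0.94 [488. 158.] 709 [ 0.4724 -0.2146  0.0219] [ 0.4923 -0.2002  0.0363]
knob 0.81 [462.  18.] 983 [ 0.6531 -0.1542  0.0183] [ 0.6777 -0.1359  0.0365]
knob 0.73 [426. 223.] 630 [ 0.3704 -0.1307  0.0215] [ 0.3849 -0.1147  0.0365]
```

View pics/w1.png

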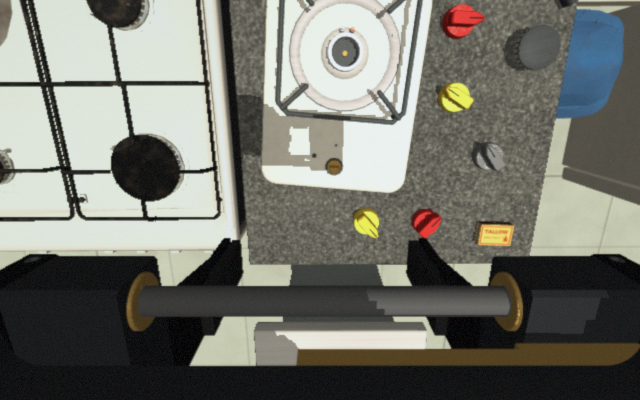

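The wrist view shows the burner neck at (344,53), the spindle at (334,166), the grey knob at (489,156), nose pointing lower right, and the head at (539,47).

```bash
python3 - <<'E'
from h import *
np.set_printoptions(precision=4,suppress=True)
s=sense();p=capture('wrist')
f=p['frame']
b=ray(p,(344.5,52),.085,s);t=ray(p,(334,166),.086,s);print(b,t,np.linalg.norm((b-t)[:2]),np.degrees(np.arctan2(*(b-t)[1::-1])))
for l in ['stove','burner_head','knob','spindle_tip']:
    for r in masks_of(l,p)[:5]:
        X=cloud(p,r['region'],s)
        if l=='stove':
            Y=X[(X[:,2]>.06)&(X[:,2]<.069)];q=cv2.minAreaRect(np.float32(Y[:,:2]*1000));print('stove',q)
        if l=='burner_head' and r['xy'][1]<100:
            Y=X[X[:,2]>.028];c,rad=cv2.minEnclosingCircle(np.float32(Y[:,:2]));print('head',c,rad,Y[:,:2].mean(0), Y[:,2].mean())
        if l=='knob' and abs(r['xy'][0]-489)<12:
            Y=X[X[:,2]>.028];print('knob',len(Y),cv2.minAreaRect(np.float32(Y[:,:2]*1000)),Y.mean(0))
            Z=X[X[:,2]<.02];print(cv2.minEnclosingCircle(np.float32(Z[:,:2])))
a=np.hstack([cv2.resize(f[y-25:y+25,x-25:x+25],(380,380),interpolation=cv2.INTER_CUBIC) for x,y in [(334,166),(489,156)]]);save('c1.png',a)
E
```

```text
[0.6084 0.0046 0.085 ] [0.4715 0.0165 0.086 ] 0.1374851384052903 -4.980894747234018
stove ((0.0, 0.0), (0.0, 0.0), 0.0)
stove ((556.1883544921875, 6.405891418457031), (199.7408447265625, 241.7156524658203), 84.97376251220703)
stove ((470.07232666015625, 15.66189193725586), (12.037949562072754, 17.227346420288086), 14.906432151794434)
head (0.6206865906715393, -0.2598533630371094) 0.028299955651164055 [ 0.6208 -0.2585] 0.03127080566669842
knob 300 ((474.1049499511719, -218.973388671875), (40.164306640625, 16.058517456054688), 36.486080169677734) [ 0.4733 -0.2187  0.0333]
((0.4732932150363922, -0.22004809975624084), 0.021426741033792496)
```

View pics/c1.png

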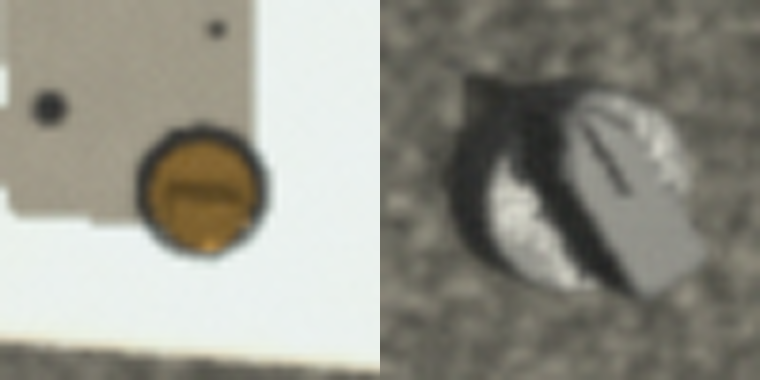

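Stove yaw is about -5°. The knob's nose (narrow end, dark line) points up-left, so its yaw is about 36.5°. Head is at (0.621, -0.259). Next, go above the head.

Emit:
drive_tool(
  rows=[
    [100,14.2,-28.6,-21.4,0,0,-0.0873],
    [100,14.2,-28.6,-21.4,0,0,0],
    [100,14.2,-28.6,-21.4,0,0,0],
    [100,14.2,-28.6,-21.4,0,0,0],
    [100,14.2,-28.6,-21.4,0,0,0],
  ],
)

```text
time_s: 2.87
tcp_pos: [0.5505, -0.114, 0.2357]
ee_rot: [[0.996, -0.09, 0.001], [-0.09, -0.996, 0.0], [0.001, -0.0, -1.0]]
wrist_force: [0.8, -0.0, 1.0]
gripper_width: 1.005
gripper_force: 0.0
```

Emit:
drive_tool(
  rows=[
    [100,14.2,-28.6,-21.4,0,0,0],
    [100,14.2,-28.6,-21.4,0,0,0],
    [100,14.2,-28.6,-21.4,0,0,0],
    [100,14.2,-28.6,-21.4,0,0,0],
    [100,14.2,-28.6,-21.4,0,0,0],
  ],
)

```text
time_s: 3.28
tcp_pos: [0.6218, -0.2571, 0.1282]
ee_rot: [[0.996, -0.09, -0.0], [-0.09, -0.996, -0.0], [-0.0, 0.0, -1.0]]
wrist_force: [0.6, -0.1, 0.7]
gripper_width: 1.001
gripper_force: 0.0
```

Emit:
drive_tool(
  rows=[
    [100,0,0,0,0,0,0],
    [100,0,0,0,0,0,0],
    [100,0,0,0,0,0,0],
  ],
)

```text
time_s: 3.53
tcp_pos: [0.6213, -0.256, 0.1296]
ee_rot: [[0.996, -0.091, -0.0], [-0.091, -0.996, -0.0], [-0.0, 0.0, -1.0]]
wrist_force: [0.4, -0.1, 0.7]
gripper_width: 0.999
gripper_force: 0.0
```

```bash
python3 - <<'E'
from h import *
np.set_printoptions(precision=4,suppress=True)
s=sense();print(s['tcp_pos'],s['ee_rot'])
for c in ['wrist','scene','side']:
    p=capture(c)
    if c=='wrist':save('w2.png',p['frame'])
    for r in masks_of('burner_head',p)[:2]:
        X=cloud(p,r['region'],s);Y=X[(X[:,2]>.028)&(X[:,2]<.037)]
        if len(Y)>50:print(c,r['p'],r['xy'],cv2.minEnclosingCircle(np.float32(Y[:,:2])),len(Y),Y[:,2].mean())
E
```

```text
[ 0.6213 -0.256   0.1296] [[ 0.9959 -0.0907 -0.0001]
 [-0.0907 -0.9959 -0.0003]
 [-0.      0.0003 -1.    ]]
wrist 0.77 [327.5, 191.2] ((0.6208071112632751, -0.2600700855255127), 0.027782190591096878) 3107 0.031107235104944442
scene 0.63 [388.2, 249.8] ((0.6191673278808594, -0.2591952383518219), 0.028525834903120995) 331 0.030103378813456115
side 0.97 [337.0, 251.1] ((0.6213563084602356, -0.2665713131427765), 0.02636008709669113) 265 0.029582980578316518
```

Emit:
drive_tool(
  rows=[
    [100,-0.5,-4,-30,0,0,0],
    [100,0,0,-30,0,0,0],
    [100,0,0,-20,0,0,0],
    [100,0,0,-12.5,0,0,0],
    [100,0,0,0,0,0,0],
  ],
)

```text
time_s: 4.25
tcp_pos: [0.6185, -0.26, 0.0342]
ee_rot: [[0.996, -0.092, -0.005], [-0.092, -0.996, 0.001], [-0.005, -0.001, -1.0]]
wrist_force: [0.2, -0.6, -0.7]
gripper_width: 1.003
gripper_force: 0.0
```

Emit:
drive_tool(
  rows=[
    [50,0,0,0,0,0,0],
    [50,0,0,0,0,0,0],
    [50,0,0,0,0,0,0],
    [50,0,0,0,0,0,0],
    [50,0,0,0,0,0,0],
  ],
)

```text
time_s: 4.67
tcp_pos: [0.621, -0.2609, 0.0382]
ee_rot: [[0.996, -0.092, 0.002], [-0.092, -0.996, -0.0], [0.002, 0.0, -1.0]]
wrist_force: [-0.2, -0.4, 0.2]
gripper_width: 0.712
gripper_force: 0.0
```

Emit:
drive_tool(
  rows=[
    [50,0,0,-1,0,0,0],
    [50,0,0,0,0,0,0],
    [50,0,0,0,0,0,0],
    [50,0,0,0,0,0,0],
  ],
)

```text
time_s: 5.0
tcp_pos: [0.6203, -0.2608, 0.0359]
ee_rot: [[0.996, -0.092, -0.0], [-0.092, -0.996, -0.0], [-0.0, 0.0, -1.0]]
wrist_force: [0.2, 0.4, -0.4]
gripper_width: 0.513
gripper_force: 0.0
```

Emit:
drive_tool(
  rows=[
    [45,0,0,10,0,0,0],
    [45,0,0,20,0,0,0],
    [45,0,0,30,0,0,0],
    [45,0,0,40,0,0,0],
    [45,0,0,30,0,0,0],
  ],
)

```text
time_s: 5.42
tcp_pos: [0.621, -0.2613, 0.1697]
ee_rot: [[0.996, -0.092, 0.003], [-0.092, -0.996, -0.002], [0.003, 0.001, -1.0]]
wrist_force: [1.5, -0.1, 0.5]
gripper_width: 0.455
gripper_force: 0.0
```

The fingers closed past 56 mm with no contact, so I'll look.

```bash
python3 - <<'E'
from h import *
np.set_printoptions(precision=4,suppress=True)
s=sense();print(s['tcp_pos'],s['gripper_width'])
p=capture('wrist');q=capture('side');save('w3.png',np.hstack([cv2.resize(p['frame'],None,fx=.6,fy=.6),q['frame'][120:360,180:580]]))
for r in masks_of('burner_head',p)[:2]:
    X=cloud(p,r['region'],s);print(r['p'],r['xy'],np.median(X,0),X.min(0),X.max(0))
E
```

```text
[ 0.621  -0.2613  0.1697] 0.4549082091062465
0.66 [323.1, 180.5] [ 0.6215 -0.2608  0.0311] [ 0.5834 -0.2904 -0.0017] [ 0.6482 -0.2329  0.0337]
0.34 [123.1, 30.9] [ 0.7671 -0.0986  0.0496] [ 0.74   -0.1528 -0.0019] [ 0.8011 -0.0125  0.09  ]
```

View pics/w3.png

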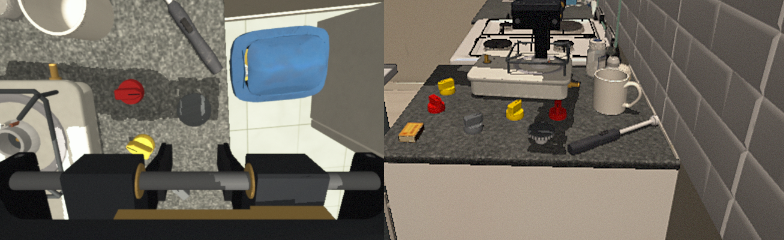

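```bash
python3 - <<'E'
from h import *
np.set_printoptions(precision=4,suppress=True)
s=sense();print(s['tcp_pos'],s['gripper_width'])
q=capture('side');save('s4.png',cv2.resize(q['frame'][80:280,240:440],(600,600)))
for X in [s['tcp_pos'],s['tcp_pos']-[0,0,.019],[.621,-.26,.032]]: print(proj(q,X), (proj(q,X)-[240,80])*3)
p=capture('wrist');X=cloud(p,np.ones((400,640),bool),s)-s['tcp_pos']
m=(abs(X[:,0])<.02)&(abs(X[:,1])<.07)&(X[:,2]>-.04)&(X[:,2]<.03);Y=X[m];print(len(Y),Y.min(0),Y.max(0))
for sg in(-1,1):
    Z=Y[Y[:,1]*sg>0];print(sg,Z.min(0),Z.max(0))
E
```

```text
[ 0.6224 -0.2614  0.1708] 0.45042632383383563
[337.3725 182.9837] [292.1174 308.9511]
[337.3561 192.2644] [292.0682 336.7932]
[336.5999 245.9296] [289.7998 497.7889]
703 [-0.0124 -0.0293  0.0144] [0.0126 0.0276 0.03  ]
-1 [-0.0124 -0.0293  0.0145] [ 0.008  -0.0186  0.0299]
1 [-0.0091  0.0187  0.0144] [0.0126 0.0276 0.03  ]
```

View pics/s4.png

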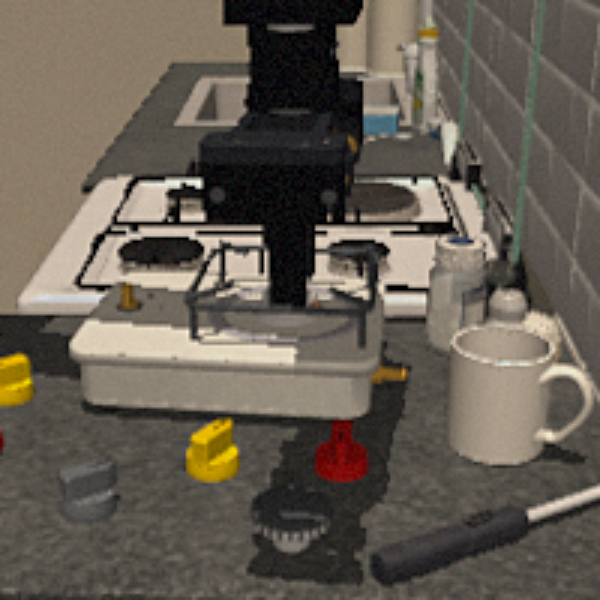

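```bash
python3 - <<'E'
from h import *
np.set_printoptions(precision=4,suppress=True)
s=sense();t=s['tcp_pos']
for c in['side','scene','wrist']:
    p=capture(c);X=cloud(p,np.ones((400,640),bool),s)-t
    m=(abs(X[:,0])<.03)&(abs(X[:,1])<.07)&(X[:,2]>-.1)&(X[:,2]<.2);Y=X[m]
    for lo in np.arange(-.1,.12,.01):
        Z=Y[(Y[:,2]>=lo)&(Y[:,2]<lo+.01)]
        if len(Z):print(c,round(lo,3),len(Z),Z.min(0)[:2],Z.max(0)[:2])
E
```

```text
side 0.01 48 [-0.0138 -0.033 ] [0.0127 0.0225]
side 0.02 85 [-0.0138 -0.0335] [0.0126 0.0218]
side 0.03 81 [-0.0136 -0.0334] [0.0125 0.0223]
side 0.04 77 [-0.0135 -0.0364] [0.0125 0.0229]
side 0.05 68 [-0.0133 -0.0385] [ 0.0077 -0.0321]
side 0.06 49 [-0.0132 -0.0394] [ 0.0077 -0.0336]
side 0.1 12 [0.0245 0.0117] [0.0286 0.0447]
side 0.11 41 [-0.0214 -0.0308] [0.0282 0.0328]
scene 0.01 67 [-0.0154 -0.0293] [0.0067 0.0294]
scene 0.02 114 [-0.0167 -0.0289] [0.0115 0.0302]
scene 0.03 113 [-0.0164 -0.0295] [0.0089 0.0291]
scene 0.04 112 [-0.017  -0.0314] [0.0098 0.0339]
scene 0.05 136 [-0.0171 -0.0339] [0.01   0.0346]
scene 0.06 141 [-0.0173 -0.036 ] [0.0103 0.0383]
scene 0.07 93 [-0.0175 -0.0466] [0.0092 0.0381]
scene 0.08 61 [-0.0299 -0.0515] [0.0227 0.0373]
scene 0.09 95 [-0.0295 -0.0526] [0.0185 0.0695]
scene 0.1 198 [-0.03   -0.0516] [-0.0081  0.0698]
scene 0.11 314 [-0.03   -0.0531] [0.0167 0.0694]
wrist 0.01 203 [-0.0118 -0.0292] [0.0127 0.0275]
wrist 0.02 506 [-0.0126 -0.0295] [0.013  0.0274]
wrist 0.03 571 [-0.0091 -0.0297] [0.0132 0.0281]
wrist 0.04 675 [-0.0049 -0.0316] [0.013  0.0298]
wrist 0.05 840 [-0.0127 -0.0336] [0.0134 0.0317]
wrist 0.06 791 [-0.0145 -0.0327] [0.0135 0.0307]
wrist 0.07 424 [-0.0142 -0.025 ] [0.0102 0.0253]
wrist 0.08 513 [-0.0054 -0.0274] [0.0299 0.0245]
wrist 0.09 848 [ 0.0027 -0.07  ] [0.03   0.0238]
wrist 0.1 12868 [ 0.0118 -0.07  ] [0.03   0.0593]
wrist 0.11 10885 [ 0.0165 -0.0699] [0.03   0.0627]
```

All three cameras agree: the fingertips are about 14 mm *above* the reported TCP, not 19 mm below it. That is a 33 mm offset along the tool, and the sideways position is right. I'll allow for it: tip z = tcp z + 14 mm.

Emit:
drive_tool(
  rows=[
    [100,0,1,-25,0,0,0],
    [100,0,0,-25,0,0,0],
    [100,0,0,-10,0,0,0],
    [100,0,0,-5,0,0,0],
    [100,0,0,-5,0,0,0],
  ],
)

```text
time_s: 6.23
tcp_pos: [0.6204, -0.26, 0.0952]
ee_rot: [[0.996, -0.092, -0.001], [-0.092, -0.996, -0.0], [-0.001, 0.001, -1.0]]
wrist_force: [-0.4, -0.6, 0.0]
gripper_width: 0.742
gripper_force: 0.0
```

Emit:
drive_tool(
  rows=[
    [100,-1,0,-20,0,0,0],
    [100,0,0,-20,0,0,0],
    [100,0,0,-20,0,0,0],
    [100,0,0,-12,0,0,0],
    [100,0,0,0,0,0,0],
  ],
)

```text
time_s: 6.65
tcp_pos: [0.618, -0.2595, 0.0215]
ee_rot: [[0.996, -0.092, -0.004], [-0.092, -0.996, 0.001], [-0.004, -0.001, -1.0]]
wrist_force: [-0.8, 0.3, -0.0]
gripper_width: 0.989
gripper_force: 0.0
```

```bash
python3 - <<'E'
from h import *
np.set_printoptions(precision=4,suppress=True)
s=sense();t=s['tcp_pos'];print(t,s['gripper_width'])
for c in['side','scene','wrist']:
    p=capture(c);X=cloud(p,np.ones((400,640),bool),s)-t
    m=(abs(X[:,0])<.02)&(abs(X[:,1])<.065)&(abs(X[:,1])>.035)&(X[:,2]>0)&(X[:,2]<.05)&(X[:,2]+t[2]>.037);Y=X[m]
    print(c,len(Y),Y.min(0),Y.max(0),np.percentile(Y[:,2],5))
E
```

```text
[ 0.618  -0.2595  0.0215] 0.9890642029587234
side 176 [-0.0158 -0.0587  0.0158] [ 0.0052 -0.0519  0.0498] 0.01787502376627883
scene 283 [-0.0186 -0.0547  0.0157] [0.0122 0.0554 0.0499] 0.018665509759968307
wrist 2659 [-0.0146 -0.0554  0.0155] [0.0154 0.0534 0.05  ] 0.017872736955201418
```

Emit:
drive_tool(
  rows=[
    [100,0,0,-10,0,0,0],
    [100,0,0,-6,0,0,0],
    [100,0,0,-2,0,0,0],
    [100,0,0,0,0,0,0],
    [100,0,0,0,0,0,0],
  ],
)

```text
time_s: 7.22
tcp_pos: [0.6194, -0.2599, 0.0059]
ee_rot: [[0.996, -0.092, -0.0], [-0.092, -0.996, -0.0], [-0.0, 0.0, -1.0]]
wrist_force: [-0.2, 0.1, -0.2]
gripper_width: 1.001
gripper_force: 0.0
```

Emit:
drive_tool(
  rows=[
    [20,0.5,0,-2,0,0,0],
    [20,0,0,0,0,0,0],
    [20,0,0,0,0,0,0],
    [20,0,0,0,0,0,0],
    [20,0,0,0,0,0,0],
  ],
)

```text
time_s: 7.63
tcp_pos: [0.62, -0.2598, 0.0041]
ee_rot: [[0.996, -0.092, 0.0], [-0.092, -0.996, -0.0], [0.0, 0.0, -1.0]]
wrist_force: [-1.1, 0.3, -0.2]
gripper_width: 0.707
gripper_force: 0.0
```

Emit:
drive_tool(
  rows=[
    [20,0,0,0,0,0,0],
    [20,0,0,0,0,0,0],
    [20,0,0,0,0,0,0],
  ],
)

```text
time_s: 7.88
tcp_pos: [0.62, -0.2599, 0.0041]
ee_rot: [[0.996, -0.092, 0.0], [-0.092, -0.996, -0.0], [0.0, 0.0, -1.0]]
wrist_force: [-0.7, 0.4, 0.5]
gripper_width: 0.63
gripper_force: 30.0
```

Gripped (30 N at 55 mm). I'll lift, then refine the neck and spindle positions while the view is clear.

Emit:
drive_tool(
  rows=[
    [20,0,0,15,0,0,0],
    [20,0,0,35,0,0,0],
    [20,0,0,40,0,0,0],
    [20,0,0,40,0,0,0],
    [20,0,0,30,0,0,0],
  ],
)

```text
time_s: 8.3
tcp_pos: [0.6205, -0.2601, 0.1673]
ee_rot: [[0.996, -0.092, 0.003], [-0.092, -0.996, -0.001], [0.003, 0.001, -1.0]]
wrist_force: [1.0, 0.2, -1.2]
gripper_width: 0.634
gripper_force: 30.0
```

```bash
python3 - <<'E'
from h import *
np.set_printoptions(precision=4,suppress=True)
s=sense();print(s['tcp_pos'],s['gripper_width'],s['gripper_force'])
for c in ['scene','side','wrist']:
    p=capture(c);X=cloud(p,np.ones((400,640),bool),s)
    m=(abs(X[:,0]-.611)<.032)&(abs(X[:,1]-.005)<.032)&(X[:,2]>.078)&(X[:,2]<.092);Y=X[m]
    if len(Y)>8:
        print(c,'rim',len(Y),Y.min(0),Y.max(0),np.median(Y,0))
        Yr=Y[(Y[:,2]>.081)&(Y[:,2]<.089)];x,y=Yr[:,0],Yr[:,1]
        print(cv2.minEnclosingCircle(np.float32(Yr[:,:2])))
    m=(abs(X[:,0]-.47)<.02)&(abs(X[:,1]-.016)<.02)&(X[:,2]>.072)&(X[:,2]<.092);Y=X[m]
    if len(Y):print(c,'spin',len(Y),Y.min(0),Y.max(0),Y.mean(0))
    m=(X[:,2]>.104)&(X[:,2]<.112)&(abs(X[:,0]-.6)<.13)&(abs(X[:,1])<.13);Y=X[m]
    if len(Y):print(c,'support',len(Y),cv2.minAreaRect(np.float32(Y[:,:2]*1000)))
    if c!='wrist':
      x0,y0=proj(p,[.611,.005,.085]).astype(int);x1,y1=proj(p,[.4715,.0165,.08]).astype(int);print(x0,y0,x1,y1)
      save('n_%s.png'%c,np.hstack([cv2.resize(p['frame'][y-25:y+25,x-25:x+25],(390,390),interpolation=cv2.INTER_CUBIC) for x,y in [(x0,y0),(x1,y1)]]))
a=cv2.imread('pics/n_scene.png');b=cv2.imread('pics/n_side.png');cv2.imwrite('pics/n.png',cv2.resize(np.vstack([a,b]),(600,600)))
E
```

```text
[ 0.6205 -0.2601  0.1673] 0.6337574317263386 29.999595880508423
scene rim 110 [ 0.5873 -0.0209  0.0781] [0.6372 0.0221 0.0848] [0.6102 0.0011 0.0822]
((0.6110491752624512, 0.0005512256175279617), 0.024260224774479866)
scene spin 40 [0.4588 0.0069 0.0727] [0.4681 0.02   0.0854] [0.4631 0.012  0.0803]
scene support 101 ((608.2611694335938, 1.8273849487304688), (143.9996795654297, 145.36253356933594), 85.20964813232422)
294 183 243 205
side spin 18 [0.4621 0.0031 0.0725] [0.4701 0.0141 0.0832] [0.4664 0.0077 0.0791]
side support 44 ((610.6314697265625, -2.6185073852539062), (141.07275390625, 142.33778381347656), 84.71647644042969)
335 175 283 175
wrist rim 651 [ 0.5887 -0.02    0.078 ] [0.6326 0.0211 0.0831] [ 0.6113 -0.0061  0.0808]
((0.6052765846252441, 0.0017998982220888138), 0.021979346871376038)
wrist support 57 ((656.9291381835938, -59.188201904296875), (3.5646727085113525, 39.91154861450195), 39.525814056396484)
```

View pics/n.png

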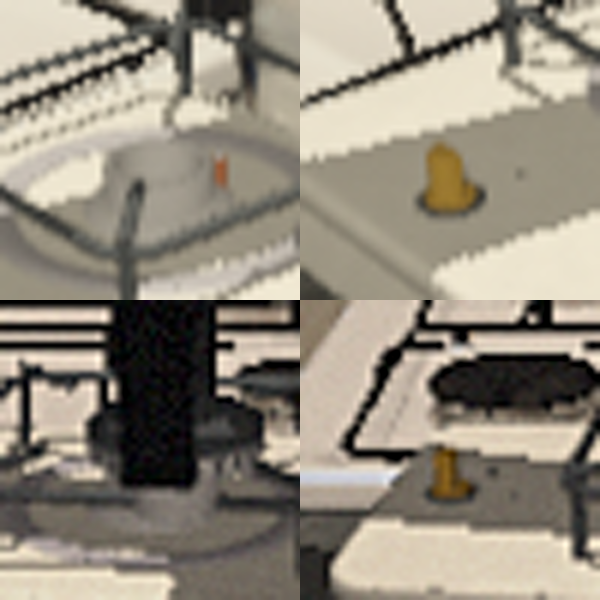

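Emit:
drive_tool(
  rows=[
    [20,-1,25,0,0,0,0],
    [20,-1.5,40,0,0,0,0],
    [20,-1.5,40,0,0,0,0],
    [20,-1.5,40,0,0,0,0],
    [20,-1.5,40,0,0,0,0],
  ],
)

```text
time_s: 8.87
tcp_pos: [0.611, -0.0732, 0.1615]
ee_rot: [[0.996, -0.093, -0.005], [-0.093, -0.996, 0.0], [-0.005, 0.0, -1.0]]
wrist_force: [-0.0, -0.3, -2.5]
gripper_width: 0.637
gripper_force: 30.0
```

Emit:
drive_tool(
  rows=[
    [20,-1.5,40,0,0,0,0],
    [20,-1,25,-5,0,0,0],
    [20,0,12,-10,0,0,0],
    [20,0,0,-10,0,0,0],
    [20,0,0,0,0,0,0],
  ],
)

```text
time_s: 9.28
tcp_pos: [0.6076, 0.0022, 0.1346]
ee_rot: [[0.996, -0.092, -0.008], [-0.092, -0.996, -0.001], [-0.008, 0.002, -1.0]]
wrist_force: [0.2, 0.3, -3.0]
gripper_width: 0.632
gripper_force: 30.0
```

Emit:
drive_tool(
  rows=[
    [20,0,0,0,0,0,0],
    [20,0,0,0,0,0,0],
    [20,0,0,0,0,0,0],
  ],
)

```text
time_s: 9.53
tcp_pos: [0.6107, 0.0009, 0.1391]
ee_rot: [[0.996, -0.094, 0.0], [-0.094, -0.996, -0.0], [0.0, 0.0, -1.0]]
wrist_force: [-0.5, 0.4, -1.0]
gripper_width: 0.634
gripper_force: 30.0
```

```bash
python3 - <<'E'
from h import *
np.set_printoptions(precision=4,suppress=True)
s=sense();print(s['tcp_pos'],s['gripper_width'],s['gripper_force'])
p=capture('wrist');X=cloud(p,np.ones((400,640),bool),s)
m=(abs(X[:,0]-.611)<.032)&(abs(X[:,1]-.005)<.035)&(X[:,2]>.080)&(X[:,2]<.090);Y=X[m];print('rim',len(Y))
if len(Y):print(Y.min(0),Y.max(0))
t=s['tcp_pos'];m=(np.hypot(X[:,0]-t[0],X[:,1]-t[1])<.031)&(abs(X[:,2]-t[2]-.028)<.0035);Y=X[m];print('disc top',len(Y),Y.min(0)-t,Y.max(0)-t)
for r in masks_of('burner_head',p)[:1]:
    Y=cloud(p,r['region'],s);print(r['p'],Y.min(0)-t,Y.max(0)-t,np.median(Y,0)-t)
for q in masks_of('spindle_tip',p)[:2]:print('sp',q['p'],q['xy'],ray(p,q['xy'],.084,s))
r=p['frame'];save('w5.png',r)
E
```

```text
[0.6107 0.0009 0.1391] 0.6343083936897983 29.999499320983887
rim 612
[ 0.6087 -0.0194  0.08  ] [0.6369 0.023  0.0867]
disc top 7227 [-0.0145 -0.0303  0.0245] [0.0284 0.029  0.0314]
0.9 [-0.0138 -0.0274  0.0137] [0.0285 0.0277 0.0294] [ 0.008  -0.001   0.0271]
```

View pics/w5.png

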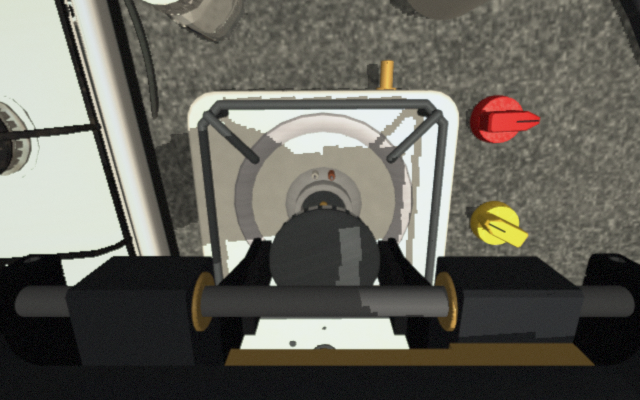

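```bash
python3 - <<'E'
from h import *
from scipy.optimize import least_squares
np.set_printoptions(precision=4,suppress=True)
s=sense();p=capture('wrist');X=cloud(p,np.ones((400,640),bool),s)
for lo in(.0815,.083,.084):
    m=(abs(X[:,0]-.611)<.03)&(abs(X[:,1]-.002)<.03)&(X[:,2]>lo)&(X[:,2]<.089);Y=X[m][:,:2]
    f=least_squares(lambda c:np.maximum(0,np.maximum(np.hypot(*(Y-c).T)-.0215,.0165-np.hypot(*(Y-c).T))),[.611,.002],loss='soft_l1',f_scale=.001)
    g=least_squares(lambda c:np.hypot(*(Y-c).T)-.019,[.611,.002],loss='soft_l1',f_scale=.002)
    print(lo,len(Y),f.x,f.cost,g.x,np.median(np.hypot(*(Y-g.x).T)),Y.min(0),Y.max(0))
# draw predicted circles
im=p['frame'].copy()
for c,col in(((.611,.0018),(255,0,0)),((.615,.0018),(0,255,0))):
  for R in(.0165,.0215):
    for a in np.linspace(-1.3,1.3,60):
        u=proj(p,[c[0]+R*np.cos(a),c[1]+R*np.sin(a),.085],s).round().astype(int);
        if 0<=u[1]<400: im[u[1],u[0]]=col
save('w6.png',np.hstack([cv2.resize(z[150:230,270:380],(400,291),interpolation=cv2.INTER_NEAREST) for z in(im,p['frame'])]))
E
```

```text
0.0815 586 [0.6105 0.0016] 3.9580004635035876e-05 [0.6103 0.0016] 0.019003065554590273 [ 0.6084 -0.0195] [0.6368 0.0228]
0.083 539 [0.6103 0.0016] 2.130757387702055e-05 [0.6101 0.0017] 0.01902756929789004 [ 0.6084 -0.0195] [0.6354 0.0228]
0.084 435 [0.6102 0.0017] 3.14515666885884e-06 [0.6101 0.0017] 0.01905028262899467 [ 0.6084 -0.0195] [0.6341 0.0228]
```

View pics/w6.png

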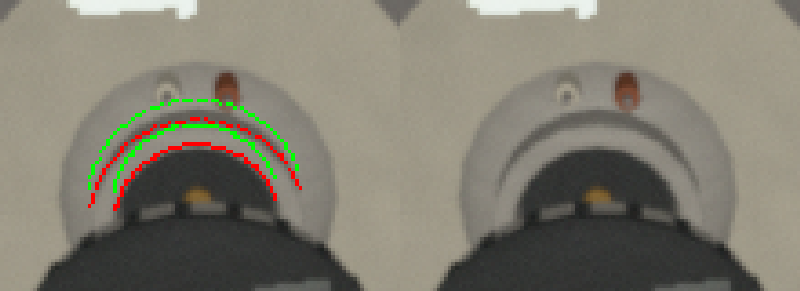

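Neck centre is (0.611, 0.0018), and the held head is 1 mm off. Lowering it.

Emit:
drive_tool(
  rows=[
    [20,0,1,-10,0,0,0],
    [20,0,0,-15,0,0,0],
    [20,0,0,-12,0,0,0],
    [20,0,0,-8,0,0,0],
    [20,0,0,-3,0,0,0],
  ],
)

```text
time_s: 10.15
tcp_pos: [0.6092, 0.003, 0.0889]
ee_rot: [[0.996, -0.092, -0.003], [-0.092, -0.996, -0.001], [-0.003, 0.001, -1.0]]
wrist_force: [-0.5, -0.7, -0.5]
gripper_width: 0.633
gripper_force: 30.0
```

Emit:
drive_tool(
  rows=[
    [20,0,0,-2,0,0,0],
    [20,0,0,-3,0,0,0],
    [20,0,0,-3,0,0,0],
    [20,0,0,-3,0,0,0],
    [20,0,0,0,0,0,0],
  ],
)

```text
time_s: 10.57
tcp_pos: [0.6101, 0.0032, 0.0796]
ee_rot: [[0.996, -0.092, -0.001], [-0.092, -0.996, 0.0], [-0.001, 0.0, -1.0]]
wrist_force: [0.7, -0.8, -2.0]
gripper_width: 0.633
gripper_force: 30.0
```

Emit:
drive_tool(
  rows=[
    [20,0.7,-1.2,-1,0,0,0],
    [20,0,0,-3,0,0,0],
    [20,0,0,-2,0,0,0],
    [20,0,0,0,0,0,0],
    [20,0,0,0,0,0,0],
  ],
)

```text
time_s: 10.98
tcp_pos: [0.611, 0.0019, 0.0738]
ee_rot: [[0.996, -0.092, -0.0], [-0.092, -0.996, -0.0], [-0.0, 0.0, -1.0]]
wrist_force: [-0.0, -0.3, -2.3]
gripper_width: 0.633
gripper_force: 30.0
```

Emit:
drive_tool(
  rows=[
    [20,0,0,-1.5,0,0,0],
    [20,0,0,-1,0,0,0],
    [20,0,0,-0.5,0,0,0],
    [20,0,0,0,0,0,0],
    [20,0,0,0,0,0,0],
  ],
)

```text
time_s: 11.4
tcp_pos: [0.6108, 0.0019, 0.0711]
ee_rot: [[0.996, -0.092, -0.0], [-0.092, -0.996, -0.0], [-0.0, 0.0, -1.0]]
wrist_force: [-2.3, 1.3, 0.9]
gripper_width: 0.636
gripper_force: 30.0
```

It's home. Release and rise.

Emit:
drive_tool(
  rows=[
    [85,0,0,0,0,0,0],
    [85,0,0,0,0,0,0],
    [85,0,0,0,0,0,0],
    [85,0,0,0,0,0,0],
    [85,0,0,0,0,0,0],
  ],
)

```text
time_s: 11.82
tcp_pos: [0.6114, 0.002, 0.0711]
ee_rot: [[0.996, -0.092, 0.001], [-0.092, -0.996, 0.0], [0.001, -0.0, -1.0]]
wrist_force: [0.4, 0.8, 0.6]
gripper_width: 0.839
gripper_force: 0.0
```

Emit:
drive_tool(
  rows=[
    [85,0,0,10,0,0,0],
    [85,0,0,20,0,0,0],
    [85,0,0,35,0,0,0],
    [100,0,0,35,0,0,0],
    [100,0,0,20,0,0,0],
  ],
)

```text
time_s: 12.23
tcp_pos: [0.613, 0.0019, 0.1963]
ee_rot: [[0.996, -0.091, 0.007], [-0.091, -0.996, 0.0], [0.007, -0.001, -1.0]]
wrist_force: [1.1, 0.2, 0.5]
gripper_width: 0.928
gripper_force: 0.0
```

```bash
python3 - <<'E'
from h import *
np.set_printoptions(precision=4,suppress=True)
s=sense();print(s['tcp_pos'])
p=capture('wrist')
for r in masks_of('burner_head',p)[:2]:
    X=cloud(p,r['region'],s);Y=X[(X[:,2]>.09)&(X[:,2]<.105)]
    if len(Y)>100:
        c=np.linalg.lstsq(np.c_[Y[:,:2]-Y[:,:2].mean(0),np.ones(len(Y))],Y[:,2],rcond=None)[0]
        print(r['p'],cv2.minEnclosingCircle(np.float32(Y[:,:2])),np.median(Y[:,2]),'slope',c)
for l in('spindle_tip','knob'):
  for q in masks_of(l,p)[:4]:
    X=cloud(p,q['region'],s)
    print(l,q['p'],q['xy'],np.median(X,0) if len(X) else '')
E
```

```text
[0.613  0.0019 0.1963]
0.68 ((0.6111172437667847, 0.0020351619459688663), 0.0282469242811203) 0.09812356324618127 slope [-0.0071 -0.0009  0.098 ]
spindle_tip 0.55 [323.0, 326.7] [0.4693 0.0142 0.0831]
knob 0.88 [472.4, 117.6] [ 0.6581 -0.1526  0.0164]
knob 0.69 [378.4, 345.9] [ 0.383  -0.041   0.0106]
knob 0.62 [475.1, 210.7] [ 0.5619 -0.1562  0.0157]
```

Head is level and home (0.6111, 0.0020, top at 98 mm). Now above the knob.

Emit:
drive_tool(
  rows=[
    [100,-14,-22,0,0,0,0.121],
    [100,-18,-28,-4,0,0,0.121],
    [100,-18,-28,-9,0,0,0.121],
    [100,-18,-28,-9,0,0,0.121],
    [100,-18,-28,-9,0,0,0.121],
  ],
)

```text
time_s: 12.85
tcp_pos: [0.523, -0.1329, 0.1582]
ee_rot: [[0.868, 0.496, -0.003], [0.496, -0.868, 0.0], [-0.003, -0.002, -1.0]]
wrist_force: [1.3, -0.6, 0.2]
gripper_width: 1.006
gripper_force: 0.0
```

Emit:
drive_tool(
  rows=[
    [100,-18,-28,-9,0,0,0.121],
    [100,-18,-28,-9,0,0,0],
    [100,-12,-20,-9,0,0,0],
    [100,-6,-12,-5,0,0,0],
    [100,0,0,0,0,0,0],
  ],
)

```text
time_s: 13.27
tcp_pos: [0.4675, -0.2214, 0.1253]
ee_rot: [[0.808, 0.589, -0.006], [0.589, -0.808, 0.001], [-0.004, -0.005, -1.0]]
wrist_force: [0.3, -1.0, -0.0]
gripper_width: 1.0
gripper_force: 0.0
```

Emit:
drive_tool(
  rows=[
    [100,0,0,0,0,0,0],
    [100,0,0,0,0,0,0],
    [100,0,0,0,0,0,0],
  ],
)

```text
time_s: 13.52
tcp_pos: [0.4717, -0.2194, 0.128]
ee_rot: [[0.805, 0.593, 0.0], [0.593, -0.805, -0.0], [0.0, 0.0, -1.0]]
wrist_force: [0.2, -0.8, -0.5]
gripper_width: 1.003
gripper_force: 0.0
```

```bash
cat > k.py <<'E'
from h import *
np.set_printoptions(precision=4,suppress=True)
s=sense();print(s['tcp_pos'],np.degrees(np.arctan2(s['ee_rot'][1][0],s['ee_rot'][0][0])))
p=capture('wrist');t=s['tcp_pos']
for r in masks_of('knob',p)[:3]:
    X=cloud(p,r['region'],s)
    if np.hypot(*(np.median(X,0)-t)[:2])>.04: continue
    Y=X[X[:,2]>.0315];q=cv2.minAreaRect(np.float32(Y[:,:2]*1000));print(r['p'],r['xy'],'top',q)
    Z=X[(X[:,2]>.012)&(X[:,2]<.018)];print('skirt',cv2.minEnclosingCircle(np.float32(Z[:,:2])),Y[:,2].mean())
    # nose end check: width at both ends along the long axis
    c=Y[:,:2].mean(0);u=np.linalg.svd(Y[:,:2]-c,full_matrices=False)[2][0];u*=np.sign(u[0]);a=(Y[:,:2]-c)@u;b=(Y[:,:2]-c)@[-u[1],u[0]]
    print('yaw',np.degrees(np.arctan2(u[1],u[0])),a.min(),a.max(),'w-',np.ptp(b[a<a.min()+.004]),'w+',np.ptp(b[a>a.max()-.004]))
E
python3 k.py
```

```text
[ 0.4717 -0.2194  0.128 ] 36.38801670033501
0.79 [326.5, 192.1] top ((473.5934143066406, -220.12823486328125), (42.070587158203125, 15.417871475219727), 36.431121826171875)
skirt ((0.4730113744735718, -0.22021974623203278), 0.021359678357839584) 0.03349023752108411
yaw 36.72793954857825 -0.020351259925315928 0.021736643687606045 w- 0.015419951564559978 w+ 0.007432820048428374
```

Emit:
drive_tool(
  rows=[
    [100,0.6,-1.5,-20,0,0,0],
    [70,0,0,-35,0,0,0],
    [60,0,0,-30,0,0,0],
    [60,0,0,-18,0,0,0],
    [60,0,0,-10,0,0,0],
  ],
)

```text
time_s: 14.03
tcp_pos: [0.4704, -0.2207, 0.0126]
ee_rot: [[0.805, 0.593, -0.004], [0.593, -0.805, 0.001], [-0.003, -0.003, -1.0]]
wrist_force: [0.1, 0.2, -0.2]
gripper_width: 0.783
gripper_force: 0.0
```

Emit:
drive_tool(
  rows=[
    [60,0,0,-7,0,0,0],
    [60,0,0,-3,0,0,0],
    [60,0,0,0,0,0,0],
    [60,0,0,0,0,0,0],
  ],
)

```text
time_s: 14.37
tcp_pos: [0.4727, -0.2216, 0.0059]
ee_rot: [[0.805, 0.593, 0.002], [0.593, -0.805, -0.0], [0.001, 0.002, -1.0]]
wrist_force: [0.2, 0.4, 0.0]
gripper_width: 0.609
gripper_force: 0.0
```

Emit:
drive_tool(
  rows=[
    [0,0,0.5,-1.5,0,0,0],
    [0,0,0,0,0,0,0],
    [0,0,0,0,0,0,0],
    [0,0,0,0,0,0,0],
    [0,0,0,0,0,0,0],
  ],
)

```text
time_s: 14.78
tcp_pos: [0.4718, -0.2211, 0.0037]
ee_rot: [[0.806, 0.592, 0.0], [0.592, -0.806, -0.0], [0.0, 0.0, -1.0]]
wrist_force: [0.4, -0.0, 0.2]
gripper_width: 0.31
gripper_force: 0.0
```

Emit:
drive_tool(
  rows=[
    [0,0,0,0,0,0,0],
    [0,0,0,0,0,0,0],
    [0,0,0,0,0,0,0],
    [0,0,0,0,0,0,0],
    [0,0,0,0,0,0,0],
  ],
)

```text
time_s: 15.2
tcp_pos: [0.4717, -0.2211, 0.0035]
ee_rot: [[0.806, 0.592, 0.0], [0.592, -0.806, -0.0], [0.0, 0.0, -1.0]]
wrist_force: [-0.7, 0.5, 1.5]
gripper_width: 0.177
gripper_force: 30.0
```

Emit:
drive_tool(
  rows=[
    [0,0,0,15,0,0,0],
    [0,0,0,35,0,0,0],
    [0,0,0,40,0,0,0],
    [0,0,20,30,0,0,0],
    [0,0,35,16,0,0,-0.12],
  ],
)

```text
time_s: 15.62
tcp_pos: [0.474, -0.169, 0.1427]
ee_rot: [[0.87, 0.493, 0.007], [0.493, -0.87, -0.002], [0.005, 0.005, -1.0]]
wrist_force: [1.3, 1.2, 0.2]
gripper_width: 0.179
gripper_force: 30.0
```

Emit:
drive_tool(
  rows=[
    [0,-1,38,0,0,0,-0.12],
    [0,-1,38,0,0,0,-0.12],
    [0,-1,38,0,0,0,-0.12],
    [0,-1,34,0,0,0,-0.12],
    [0,0,20,0,0,0,-0.12],
  ],
)

```text
time_s: 16.03
tcp_pos: [0.4681, -0.0102, 0.1388]
ee_rot: [[0.999, -0.043, 0.0], [-0.043, -0.999, 0.001], [0.0, -0.001, -1.0]]
wrist_force: [0.3, -0.1, 0.4]
gripper_width: 0.183
gripper_force: 30.0
```

Emit:
drive_tool(
  rows=[
    [0,0,12,0,0,0,0],
    [0,0,0,0,0,0,0],
    [0,0,0,0,0,0,0],
    [0,0,0,0,0,0,0],
    [0,0,0,0,0,0,0],
  ],
)

```text
time_s: 16.45
tcp_pos: [0.4684, -0.0012, 0.1385]
ee_rot: [[0.999, -0.04, -0.0], [-0.04, -0.999, -0.0], [-0.0, 0.0, -1.0]]
wrist_force: [-0.6, 1.2, -0.5]
gripper_width: 0.181
gripper_force: 30.0
```

```bash
python3 - <<'E'
from h import *
np.set_printoptions(precision=4,suppress=True)
s=sense();t=s['tcp_pos'];R=s['ee_rot'];print(t,np.degrees(np.arctan2(R[1][0],R[0][0])),s['gripper_force'])
p=capture('wrist');save('w7.png',p['frame'])
for r in masks_of('knob',p)[:3]:
    X=cloud(p,r['region'],s);L=(X-t)@R
    if abs(np.median(L[:,0]))>.05 or abs(np.median(L[:,1]))>.03: continue
    print(r['p'],r['xy'],'local',L.min(0),L.max(0))
    Z=L[(L[:,2]>-.017)&(L[:,2]<-.009)];print('skirt top',len(Z),Z.min(0) if len(Z) else '',Z.max(0) if len(Z) else '')
for c in('scene','side'):
    q=capture(c);a=(proj(q,[.4685,.0143,.085])).astype(int);f=q['frame'].copy();save('z_%s.png'%c,cv2.resize(f[a[1]-45:a[1]+25,a[0]-35:a[0]+35],(380,380),interpolation=cv2.INTER_CUBIC))
    for l in('knob','spindle_tip'):
      for r in masks_of(l,q)[:5]:
        X=cloud(q,r['region'])
        if len(X) and np.hypot(*(np.median(X,0)-t)[:2])<.05: print(c,l,r['p'],X.min(0),X.max(0))
a=np.hstack([cv2.imread('pics/z_scene.png'),cv2.imread('pics/z_side.png')]);cv2.imwrite('pics/z.png',a)
E
```

```text
[ 0.4684 -0.0012  0.1385] -2.2727425433038273 29.999644104391336
0.6 [324.1, 242.9] local [-0.0297 -0.0283 -0.099 ] [0.0321 0.0297 0.0753]
skirt top 632 [ 0.0013 -0.0192 -0.0169] [ 0.0232  0.0193 -0.009 ]
scene knob 0.55 [ 0.445  -0.0227 -0.0001] [0.6977 0.3102 0.1716]
scene spindle_tip 0.41 [0.458  0.0065 0.0637] [0.4792 0.0235 0.0857]
side knob 0.58 [ 0.4484 -0.0274  0.1355] [ 0.4907 -0.0042  0.1669]
```

View pics/z.png

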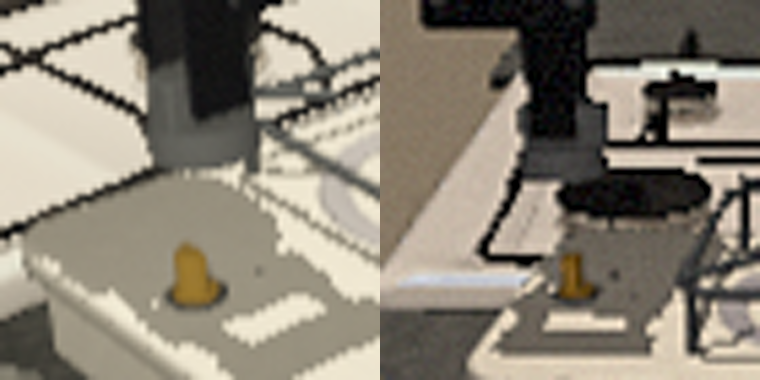

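Emit:
drive_tool(
  rows=[
    [0,-0.5,8,0,0,0,-0.048],
    [0,0,7.7,-12,0,0,0],
    [0,0,0,-15,0,0,0],
    [0,0,0,-10,0,0,0],
    [0,0,0,-4,0,0,0],
  ],
)

```text
time_s: 17.27
tcp_pos: [0.467, 0.015, 0.0963]
ee_rot: [[0.996, -0.087, -0.003], [-0.087, -0.996, -0.001], [-0.003, 0.001, -1.0]]
wrist_force: [-0.4, -0.0, -0.4]
gripper_width: 0.181
gripper_force: 30.0
```

Emit:
drive_tool(
  rows=[
    [0,0,0,0,0,0,0],
    [0,0,0,0,0,0,0],
    [0,0,0,0,0,0,0],
    [0,0,0,0,0,0,0],
  ],
)

```text
time_s: 17.6
tcp_pos: [0.4686, 0.0153, 0.0984]
ee_rot: [[0.996, -0.087, 0.001], [-0.087, -0.996, 0.0], [0.001, -0.001, -1.0]]
wrist_force: [0.4, 0.2, 0.8]
gripper_width: 0.178
gripper_force: 30.0
```

```bash
python3 - <<'E'
from h import *
np.set_printoptions(precision=4,suppress=True)
s=sense();t=s['tcp_pos'];R=s['ee_rot'];print(t,np.degrees(np.arctan2(R[1][0],R[0][0])))
for c in('scene','side'):
    q=capture(c);a=(proj(q,[.4685,.0143,.085])).astype(int);f=q['frame'].copy();save('y_%s.png'%c,cv2.resize(f[a[1]-30:a[1]+20,a[0]-25:a[0]+25],(390,390),interpolation=cv2.INTER_CUBIC))
a=np.hstack([cv2.imread('pics/y_scene.png'),cv2.imread('pics/y_side.png')]);cv2.imwrite('pics/y.png',a)
E
```

```text
[0.4686 0.0153 0.0984] -4.963700182442542
```

View pics/y.png

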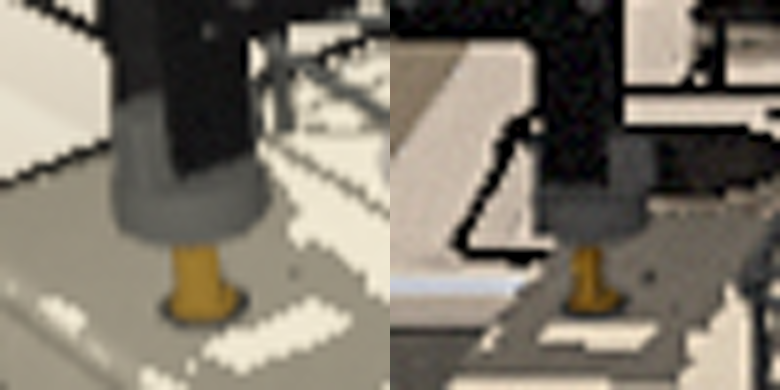

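```bash
python3 - <<'E'
from h import *
from scipy.optimize import least_squares
np.set_printoptions(precision=4,suppress=True)
s=sense();t=s['tcp_pos']
Q={c:capture(c) for c in('scene','side')}
# automatic: gold columns (spindle foot) and skirt columns, row by row
u={}
for c,q in Q.items():
    f=q['frame'].astype(int);a=proj(q,[.4685,.0143,.085]).astype(int)
    sub=f[a[1]-30:a[1]+20,a[0]-25:a[0]+25];g=(sub[...,0]-sub[...,2]>50)
    rows=np.nonzero(g.sum(1)>2)[0];print(c,[(r,np.nonzero(g[r])[0][[0,-1]].tolist()) for r in rows])
    u[c]=a-25
S=lambda cols,z:least_squares(lambda p:[proj(Q[c],[p[0],p[1],z])[0]-cols[c] for c in Q],[.4685,.0143]).x
off={c:u[c][0] for c in Q}
k=S({'scene':off['scene']+190.5/7.8-.5,'side':off['side']+201.5/7.8-.5},t[2]-.0035+.0075)
p=S({'scene':off['scene']+204/7.8-.5,'side':off['side']+206.5/7.8-.5},.066)
print('knob',k,'tcp',t,'spindle',p,'diff',p-k)
E
```

```text
scene [(np.int64(32), [22, 27]), (np.int64(33), [22, 27]), (np.int64(34), [22, 27]), (np.int64(35), [22, 27]), (np.int64(36), [22, 28]), (np.int64(37), [22, 29]), (np.int64(38), [22, 29]), (np.int64(39), [22, 29]), (np.int64(40), [23, 28])]
side [(np.int64(32), [24, 26]), (np.int64(33), [23, 26]), (np.int64(34), [23, 26]), (np.int64(35), [24, 26]), (np.int64(36), [24, 26]), (np.int64(37), [24, 28]), (np.int64(38), [23, 28]), (np.int64(39), [23, 27])]
knob [0.4684 0.0175] tcp [0.4684 0.0153 0.0982] spindle [0.4681 0.0168] diff [-0.0003 -0.0006]
```

The relative misfit is only (-0.3, -0.6) mm. Correct it and descend onto the spindle.

Emit:
drive_tool(
  rows=[
    [0,-0.4,-0.7,-3,0,0,0],
    [0,0,0,-4,0,0,0],
    [0,0,0,-3,0,0,0],
    [0,0,0,-1,0,0,0],
    [0,0,0,0,0,0,0],
  ],
)

```text
time_s: 18.22
tcp_pos: [0.4676, 0.0144, 0.0863]
ee_rot: [[0.996, -0.086, -0.001], [-0.086, -0.996, -0.0], [-0.001, 0.0, -1.0]]
wrist_force: [0.5, -0.3, -0.5]
gripper_width: 0.179
gripper_force: 30.0
```

Emit:
drive_tool(
  rows=[
    [0,0,0,-1,0,0,0],
    [0,0,0,-1,0,0,0],
    [0,0,0,-1,0,0,0],
    [0,0,0,0,0,0,0],
  ],
)

```text
time_s: 18.55
tcp_pos: [0.4677, 0.0145, 0.0836]
ee_rot: [[0.996, -0.086, -0.0], [-0.086, -0.996, -0.0], [-0.0, 0.0, -1.0]]
wrist_force: [-0.3, 0.4, -0.1]
gripper_width: 0.179
gripper_force: 30.0
```

It's sliding on freely. Continue.

Emit:
drive_tool(
  rows=[
    [0,0,0,-2,0,0,0],
    [0,0,0,-2,0,0,0],
    [0,0,0,-2,0,0,0],
    [0,0,0,0,0,0,0],
    [0,0,0,0,0,0,0],
  ],
)

```text
time_s: 18.97
tcp_pos: [0.4676, 0.0145, 0.0775]
ee_rot: [[0.996, -0.086, -0.0], [-0.086, -0.996, -0.0], [-0.0, 0.0, -1.0]]
wrist_force: [0.4, 1.0, -0.5]
gripper_width: 0.176
gripper_force: 30.0
```

Emit:
drive_tool(
  rows=[
    [0,0,0,-2,0,0,0],
    [0,0,0,-1,0,0,0],
    [0,0,0,-1,0,0,0],
    [0,0,0,-0.5,0,0,0],
    [0,0,0,0,0,0,0],
  ],
)

```text
time_s: 19.38
tcp_pos: [0.468, 0.0145, 0.0736]
ee_rot: [[0.996, -0.086, 0.001], [-0.086, -0.996, -0.0], [0.001, -0.0, -1.0]]
wrist_force: [-1.1, 0.1, 6.4]
gripper_width: 0.182
gripper_force: 30.0
```

Emit:
drive_tool(
  rows=[
    [0,0,0,-1,0,0,0],
    [0,0,0,-1,0,0,0],
    [0,0,0,-1,0,0,0],
    [0,0,0,0,0,0,0],
    [0,0,0,0,0,0,0],
  ],
)

```text
time_s: 19.8
tcp_pos: [0.4681, 0.0145, 0.0723]
ee_rot: [[0.996, -0.085, 0.001], [-0.085, -0.996, -0.0], [0.001, 0.0, -1.0]]
wrist_force: [-4.5, 1.4, 17.9]
gripper_width: 0.185
gripper_force: 30.0
```

Firmly pressed to the stop. Now turn anticlockwise while pressed.

Emit:
drive_tool(
  rows=[
    [0,0,0,0,0,0,0.05],
    [0,0,0,0,0,0,0.08],
    [0,0,0,0,0,0,0.08],
    [0,0,0,0,0,0,0.08],
    [0,0,0,0,0,0,0.05],
  ],
)

```text
time_s: 20.22
tcp_pos: [0.4692, 0.0147, 0.0724]
ee_rot: [[0.967, 0.255, 0.004], [0.255, -0.967, 0.0], [0.004, 0.001, -1.0]]
wrist_force: [-2.7, 0.6, 14.3]
gripper_width: 0.18
gripper_force: 30.0
```

```bash
python3 -c "
from station import sense
s=sense();print(s['wrist_force'],s['moment'],s['joints'],s['tcp_pos'])"
```

```text
[-2.67329313  0.58786993 14.27254952] [ 0.06720806  0.86549496 -0.05631288] [ 21.74134023  15.76131042 -31.44713386   0.0982026  -42.59576288
  82.96044498] [0.46923047 0.01468137 0.07235736]
```

Emit:
drive_tool(
  rows=[
    [0,0,0,0,0,0,0.08],
    [0,0,-0.2,0,0,0,0.08],
    [0,0,-0.2,0,0,0,0.08],
    [0,0,-0.2,0,0,0,0.08],
    [0,0,0,0,0,0,0.08],
  ],
)

```text
time_s: 20.63
tcp_pos: [0.4691, 0.0147, 0.0723]
ee_rot: [[0.791, 0.612, 0.004], [0.612, -0.791, 0.001], [0.004, 0.001, -1.0]]
wrist_force: [-4.1, 2.6, 14.6]
gripper_width: 0.178
gripper_force: 30.0
```

```bash
python3 -c "
from station import sense
s=sense();print(s['wrist_force'],s['moment'],s['tcp_pos'])"
```

```text
[-4.0772849   2.5661843  14.56487482] [ 1.00504949  1.16571823 -0.06773083] [0.46913842 0.01470297 0.07234009]
```

Emit:
drive_tool(
  rows=[
    [0,0,0,0,0,0,0.08],
    [0,0,-0.1,0,0,0,0.08],
    [0,0,-0.1,0,0,0,0.08],
    [0,0,0,0,0,0,0.07],
    [0,0,0,0,0,0,0],
  ],
)

```text
time_s: 21.05
tcp_pos: [0.4691, 0.0147, 0.0724]
ee_rot: [[0.568, 0.823, 0.004], [0.823, -0.568, 0.001], [0.003, 0.002, -1.0]]
wrist_force: [-4.4, 4.3, 14.7]
gripper_width: 0.181
gripper_force: 30.0
```

```bash
python3 -c "
from station import sense
import numpy as np
s=sense();print(s['wrist_force'],s['moment'],s['tcp_pos'],np.arctan2(s['ee_rot'][1][0],s['ee_rot'][0][0])+.087)"
```

```text
[-4.44527867  4.27243751 14.73863868] [ 1.22915586  1.24147203 -0.0213196 ] [0.46906902 0.01471439 0.07235363] 1.05366470310557
```

Emit:
drive_tool(
  rows=[
    [0,0,0,0,0,0,0.07],
    [0,0,0,0,0,0,0.07],
    [0,0,0,0,0,0,0.06],
    [0,0,0,0,0,0,0.03],
    [0,0,0,0,0,0,0],
  ],
)

```text
time_s: 21.47
tcp_pos: [0.469, 0.0147, 0.0724]
ee_rot: [[0.367, 0.93, 0.003], [0.93, -0.367, 0.001], [0.003, 0.003, -1.0]]
wrist_force: [-3.8, 3.7, 15.6]
gripper_width: 0.18
gripper_force: 30.0
```

```bash
cat > q.py <<'E'
from station import sense
import numpy as np
s=sense();print(s['time_s'],s['wrist_force'],s['moment'],s['tcp_pos'],s['gripper_width'],np.arctan2(s['ee_rot'][1][0],s['ee_rot'][0][0])+.087)
E
python3 q.py
```

```text
21.4667 [-3.7570959   3.70723562 15.56658162] [ 1.26038993  1.3417486  -0.02146163] [0.46899094 0.01472039 0.07235275] 0.17991470778543234 1.2822258510340752
```

Emit:
drive_tool(
  rows=[
    [0,0,0,0,0,0,0.04],
    [0,0,0,0,0,0,0.04],
    [0,0,0,0,0,0,0.02],
    [0,0,0,0,0,0,0],
  ],
)

```text
time_s: 21.8
tcp_pos: [0.4689, 0.0147, 0.0723]
ee_rot: [[0.272, 0.962, 0.003], [0.962, -0.272, 0.001], [0.002, 0.003, -1.0]]
wrist_force: [-4.2, 3.7, 16.0]
gripper_width: 0.182
gripper_force: 30.0
```

```bash
python3 q.py
```

```text
21.8 [-4.22891226  3.72706314 15.97352866] [ 1.30602713  1.37121359 -0.04125372] [0.46892313 0.0147181  0.0723401 ] 0.18238735635972342 1.3818541480347832
```

Emit:
drive_tool(
  rows=[
    [0,0,0,0,0,0,0.03],
    [0,0,0,0,0,0,0.03],
    [0,0,0,0,0,0,0],
  ],
)

```text
time_s: 22.05
tcp_pos: [0.4689, 0.0147, 0.0723]
ee_rot: [[0.214, 0.977, 0.003], [0.977, -0.214, 0.001], [0.002, 0.003, -1.0]]
wrist_force: [-5.7, 4.0, 15.6]
gripper_width: 0.179
gripper_force: 30.0
```

```bash
python3 q.py; python3 - <<'E'
from h import *
s=sense();p=capture('wrist');q=capture('scene')
save('end.png',np.hstack([cv2.resize(p['frame'][180:400,180:480],(450,330)),cv2.resize(q['frame'][160:240,200:285],(340,330),interpolation=cv2.INTER_CUBIC)]))
for r in masks_of('burner_head',p)[:3]:
    X=cloud(p,r['region'],s);print(r['p'],np.median(X,0))
E
```

```text
22.05 [-5.73649868  4.03893683 15.5619303 ] [1.34862588 1.45306156 0.02626086] [0.46893353 0.01473381 0.07234809] 0.17909755409081232 1.4421289461727766
0.69 [0.60125365 0.01033458 0.09798949]
```

View pics/end.png

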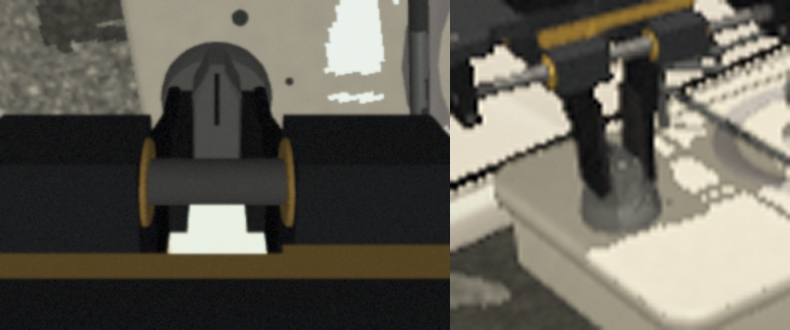

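At the large (full-flame) spot, with the knob in line with the jaws. The push force is above the spring's, so I'll ease the sideways load and check the depth.

Emit:
drive_tool(
  rows=[
    [0,-0.6,0.5,0.8,0,0,0],
    [0,0,0,0,0,0,0],
    [0,0,0,0,0,0,0],
  ],
)

```text
time_s: 22.45
tcp_pos: [0.4688, 0.0148, 0.0724]
ee_rot: [[0.215, 0.977, 0.004], [0.977, -0.215, 0.001], [0.002, 0.004, -1.0]]
wrist_force: [-1.3, 1.1, 8.1]
gripper_width: 0.185
gripper_force: 30.0
```

```bash
python3 q.py
```

```text
22.45 [-1.31918666  1.1348185   8.12391933] [0.34755491 0.16443387 0.00304376] [0.46880902 0.01484096 0.07244858] 0.18458844455095855 1.4412130529244649
```

Emit:
drive_tool(
  rows=[
    [0,-0.3,0.2,0.6,0,0,0],
    [0,0,0,0,0,0,0],
    [0,0,0,0,0,0,0],
  ],
)

```text
time_s: 22.7
tcp_pos: [0.4687, 0.0149, 0.0728]
ee_rot: [[0.215, 0.977, 0.004], [0.977, -0.215, 0.001], [0.002, 0.004, -1.0]]
wrist_force: [2.1, 1.1, 5.7]
gripper_width: 0.18
gripper_force: 30.0
```

```bash
python3 q.py
```

```text
22.7 [2.07289598 1.104248   5.67259717] [-0.04319683 -0.3385926  -0.05064398] [0.46874223 0.0149028  0.07283862] 0.18003448140312744 1.4412841382790418
```

```bash
python3 - <<'E'
from h import *
np.set_printoptions(precision=4,suppress=True)
s=sense();t=s['tcp_pos'];R=np.array(s['ee_rot'])
for i in range(2):
    p=capture('wrist');X=cloud(p,np.ones((400,640),bool),s);L=(X-t)@R
    m=(abs(L[:,1])<.005)&(L[:,0]>.006)&(L[:,0]<.022)&(X[:,2]>.09)&(X[:,2]<.115);print('top',m.sum(),np.percentile(X[m][:,2],[10,50,90]))
    m=(np.hypot(L[:,0],L[:,1])<.020)&(L[:,0]>.012)&(abs(L[:,1])>.0075)&(X[:,2]<.093)&(X[:,2]>.07);print('skirt',m.sum(),np.percentile(X[m][:,2],[10,50,90]))
    m=(np.hypot(X[:,0]-.611,X[:,1]-.002)<.022)&(X[:,2]>.09)&(X[:,2]<.106);print('head',m.sum(),np.median(X[m][:,2]))
    m=(np.hypot(L[:,0],L[:,1])<.06)&(np.hypot(L[:,0],L[:,1])>.026)&(X[:,2]<.072)&(X[:,2]>.058)&(L[:,0]>.02);print('plate',m.sum(),np.median(X[m][:,2]))
E
```

```text
top 689 [0.1016 0.1029 0.1038]
skirt 273 [0.0795 0.0837 0.0849]
head 3947 0.0985229905738689
plate 8757 0.06460513263112219
top 686 [0.1017 0.1029 0.1037]
skirt 269 [0.0796 0.0837 0.0849]
head 3964 0.09856806157471652
plate 8751 0.06462101083476537
```

Emit:
drive_tool(
  rows=[
    [0,0,0,-1,0,0,0],
    [0,0,0,-1,0,0,0],
    [0,0,0,-1,0,0,0],
    [0,0,0,0,0,0,0],
    [0,0,0,0,0,0,0],
  ],
)

```text
time_s: 23.22
tcp_pos: [0.4689, 0.0149, 0.0722]
ee_rot: [[0.214, 0.977, 0.005], [0.977, -0.214, 0.0], [0.001, 0.005, -1.0]]
wrist_force: [-5.6, 2.0, 22.8]
gripper_width: 0.18
gripper_force: 30.0
```

```bash
python3 q.py; python3 - <<'E'
from h import *
np.set_printoptions(precision=4,suppress=True)
s=sense();t=s['tcp_pos'];R=np.array(s['ee_rot'])
p=capture('wrist');X=cloud(p,np.ones((400,640),bool),s);L=(X-t)@R
m=(abs(L[:,1])<.005)&(L[:,0]>.006)&(L[:,0]<.022)&(X[:,2]>.09)&(X[:,2]<.115);print('top',m.sum(),np.percentile(X[m][:,2],[10,50,90]))
E
```

```text
23.2167 [-5.58073451  2.04184033 22.84383156] [ 0.35754984  1.64064684 -0.03903794] [0.46894485 0.01488307 0.07221935] 0.18021702907065437 1.4423840088960593
top 681 [0.1012 0.1023 0.1031]
```

The stop is solid at the same height under 23 N and the knob hasn't slipped in the grip, so it is on and pressed in. I'll ease the push a little and hand in.

Emit:
drive_tool(
  rows=[
    [0,0,0,0.8,0,0,0],
    [0,0,0,0,0,0,0],
    [0,0,0,0,0,0,0],
    [0,0,0,0,0,0,0],
  ],
)

```text
time_s: 23.6
tcp_pos: [0.4689, 0.0149, 0.0723]
ee_rot: [[0.214, 0.977, 0.005], [0.977, -0.214, 0.001], [0.002, 0.005, -1.0]]
wrist_force: [-4.0, 1.5, 18.2]
gripper_width: 0.182
gripper_force: 30.0
```

```bash
python3 q.py; python3 -c "
from station import finish_job
print(finish_job())"
```

```text
23.6 [-4.03232672  1.46460098 18.16774725] [2.47776637e-01 1.07378074e+00 4.38205482e-04] [0.46888309 0.01490504 0.07231391] 0.18150009673205864 1.4419599009358401
the job is handed in; nothing more can be done
None
```

I handed the job in at 23.6 s, and no verdict came back. The burner head is home and level, and the knob is gripped, pressed in (18 N) and turned past the full-flame spot; one doubt is that the press stopped about 2 mm higher than expected, so knob depth and spindle travel are inferred, not measured.

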